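Wedge the rocking chest

TASK

The little chest of drawers on the hall console rocks, because its foot on the drawer side towards the robot's left is too short and hangs just clear of the table. Take the long slim wooden wedge and push it, flat on the table and thin end first, in under that foot from the chest's left side until it is jammed tight and carries the corner. Feel your way: do not drive it so hard that the chest tips or shifts from its place, and leave the wedge there and the other things where they are.

Things in the scene. Friction and masses are not known exactly. Their poses are not given: they have to be found in the camera images.
- wedge: Plain brown wooden wedge (furniture shim), 120 mm long, 30 mm wide, lying flat, 40 g. Origin at the centre of its underside; +x points along its length to the thin end, 2 mm thick at x = +60 mm; it thickens evenly to 16 mm at the thick end, x = -60 mm (slope 1 in 8.6); y across, z up. Centre of mass 15 mm from the middle towards the thick end.
- wedge_tip (a point): Middle of the wedge's thin end (wedge x = +60 mm, 1 mm above its underside). Pushed slowly, the wedge slides with under 1 N until it touches the foot; then the push rises by 2 to 3 N per mm of travel; a push of 6 to 10 N jams it tight, and let go it stays by friction (coefficient 0.48 to 0.72).
- chest: Small white chest of three drawers with a wooden top, 4 to 5 kg, loose, standing level on three of four square feet. Origin on the table under its middle; drawers face +x, +y is its left side seen from the robot. Top board 212 x 270 mm, upper face 147 mm high; body 196 x 252 mm, underside 30 mm high. Feet 32 x 32 mm, centred at x = +-80, y = +-108 mm; the one at +x, +y is short.
- short_corner (a point): On the table below the middle of the short foot's outer side face (chest x = +80, y = +124 mm). The wedge goes in here along the chest's -y. The foot's flat underside is 3.5 to 10 mm above the table: how much differs each time and is not in the poses. The drawers' load keeps the chest standing on its other feet. From some 12 N of push the chest begins to turn and slide.
- key_dish: White china dish with keys, 100 mm across, 22 mm high, loose on top of the chest; leave it.
- slat: Flat parallel-sided strip of the same brown wood, 100 x 30 x 10 mm, not a wedge; leave it.
- peg_a: Wooden clothes peg lying flat, 72 x 14 x 10 mm; leave it.
- peg_b: Another wooden clothes peg, same size; leave it.
- doorstop: Black rubber doorstop, 110 x 42 mm, 30 mm high at the thick end, too steep for this job; leave it.
There are look-alikes about, which are no part of the job. Leave any purple look-alike of the wedge alone.

How it is judged:
On the way, in this order (a step that is already met when the one before it is completed fails the run):
1. the wedge lies flat with its thin end under the short foot, not yet touching the chest (y of wedge_tip in the frame of chest between 0.05 and 0.122 m and x of wedge_tip in the frame of chest between 0.055 and 0.105 m and angle between wedge's own z axis and vertical below 0.12 rad and contact force between wedge and chest below 2 N), for 0.05 s.
2. the wedge is jammed tight under the short foot (contact force between wedge and chest above 3 N), for 0.3 s.
At the end, for the whole second after the job is handed in: The wedge lies flat on the table under the short foot, thin end in, pointing across the chest within 20 degrees, and is jammed there by itself: it carries more than 3 N of the chest. The chest is level within 0.4 degrees (0.007 rad) and all is at rest (contact force between wedge and chest above 3 N and angle between chest's own z axis and vertical below 0.007 rad and y of wedge_tip in the frame of chest below 0.115 m and x of wedge_tip in the frame of chest between 0.05 and 0.11 m and angle between the x axis of wedge and the y axis of chest, either way round below 0.35 rad and angle between wedge's own z axis and vertical below 0.05 rad and linear speed of each of wedge, chest below 0.01 m/s); the robot touches nothing.
It fails at once if the chest is lifted or tipped clearly out of level (more than 0.02 rad) (angle between chest's own z axis and vertical above 0.02 rad).
It fails at once if the chest is shifted more than 2.5 mm from its place (distance of chest from where it was at the start of the episode above 0.0025 m).
It fails at once if the wedge is driven too hard against the chest (more than 18 N) (contact force between wedge and chest above 18 N).
It fails at once if the robot hits or leans on the chest (more than 15 N) (contact force between the arm and chest above 15 N).
It fails at once if another thing is moved more than 30 mm (distance of any of key_dish, slat, peg_a, peg_b, doorstop from where it was at the start of the episode above 0.03 m).
It also fails if it takes over 61 s, if anything falls off the work surface, if the arm or the gripper's body presses on something with over 40 N, if the wrist force passes 120 N, or if a joint passes its speed limit or range.

ROBOT

A 7-joint arm with a two-finger parallel gripper is mounted at the origin on the work surface. World frame = base frame: x ahead of the robot, y to its left, z up, the work surface at z = 0. Lengths are in m, angles in rad, forces in N, time in s.
With the tool pointing down it reaches from about 0.4 to 0.85 m from the base axis. Payload 10.4 kg.
Tool frame: the origin (TCP) lies at the very end of the fingers, on their centre line; the grasp point (between the pads) lies r.tcp_to_grasp behind it (r.tcp_to_grasp is the distance from the TCP to the grasp point, in m); z points along the fingers, y is the line along which they close (so a half turn about z gives the same grasp; the last joint's range is limited). The gripper opens to 87 mm and grips with 3 to 60 N. Pads are 19 mm wide; open, the fingers measure 117 mm over their backs; the gripper's body (75 mm by 190 mm) begins 51 mm behind the grasp point.
Start: joints at [-1.248, 0.332, -0.065, 1.46, 0.022, 1.35, -0.088], TCP at [0.212, 0.588, 0.223] pointing down, gripper open.
Joint ranges: [-2.6, 2.6], [-0.5, 2.12], [-1.47, 1.34], [0.16, 2.42], [-1.27, 4.41], [0.06, 2.06], [-2.6, 2.6]. Speed limits (rad/s): [2.22, 2.22, 2.79, 2.79, 3.14, 3.14, 3.14].

INTERFACE

Orientations are given as a unit quaternion [x, y, z, w].
In Python, from bench import monitor, cams, ticket, r gives the robot as it stands.
- The arm moves only by the shell command python3 -m crank 'ROWS' [OPENING] [FORCE]. ROWS is a JSON object whose one key "steps" holds a list of rows, each a list of 2 entries, a list of its own where there are three numbers: the shift along the world's x, y, z in units of 25 mm (1.0 is 25 mm), then the turn, a rotation vector about the world's x, y, z in units of 5 degrees (1.0 is 5 degrees). In form: {"steps": [[[x, y, z], [ax, ay, az]], ...]}. A call has 1 to 10 rows; each row shifts and turns the commanded pose from where the row before left it; what a row does not reach is not made up. A row lasts 1/12 s, in which the tool goes at most 41.7 mm and 7.16 degrees, less where a joint would pass 70% of its speed; a pose out of reach is approached as far as the arm can. A call is refused whole if a number of a shift passes 1 or a number of a turn 1, either way. A call with a gripper value outside its range is refused whole. OPENING is the finger opening in mm, from 0 to 87, set as the call begins (- or left out, the last holds). The fingers move at their own pace and stop on an object; FORCE is the grip in N (left out, the last holds). Time passes only in rows, so rows that do not move let the fingers close. It gives the time, the measured TCP pose, the force, the opening and the grip force at its end, in the units of the state.
- monitor.read_state(): the state, without advancing time (a new reading comes with each control period).
- cams.camera(name): name is "scene" or "top" or "wrist"; returns a dict with "pixels" (420x560x3 uint8, blue, green, red), "z_map" (420x560 float32, m along the optical axis (not along the pixel's ray), 0 where there is no reading), "vfov" (degrees; the focal length in pixels is half the picture's height over the tangent of half this angle, whatever the lens; pixels are square), "cx", "cy" (the principal point, pixels), "T" (4x4, takes a point from camera to world coordinates). Camera axes: x right, y up, looking along -z (the intrinsics and any distortion apply to the point x, -y, -z); pixel columns grow to the right and rows downward; lengths in m; the calibration is good to about 2 mm. A picture is of the moment at which its call begins.
- ticket.close_job(): hands the job in; it is judged then, once.
The state is a dict: "time": time; "joint_positions": joint angles; "joint_vel": joint speeds; "joint_torque": joint torques, N m; "ee_pos": TCP position; "eef_rot": TCP orientation; "ft_force": force on the tool from outside, world axes, zero at the start; "torque": the same for the moment, N m; "width": finger opening in m; "grip_force": force on a finger pad.
Only numpy, scipy, OpenCV 4.12 (cv2) and the standard library are available. Lean on these libraries where they do the work, as an engineer would, in place of code of your own. Each camera call takes 0.05 s, during which the arm holds its last target. There are 200 camera calls.

## Working session

There is one attempt and no reset: what is moved stays moved. The work goes in short steps, Python scripts to look and compute and a shell command to move; the robot and the scene stay as the last step left them, time stands still between calls to the robot, and variables do not carry over. Pictures are saved under pics/ and viewed, at most 10 in all, crops included, and the job is handed in when it is done.

```bash
ls; mkdir -p pics
cat > h.py <<'E'
import numpy as np,cv2,sys
from bench import monitor,cams,ticket,r
def cam(n):
    c=cams.camera(n); h,w=c["pixels"].shape[:2]
    c["f"]=h/2/np.tan(np.radians(c["vfov"])/2); c["T"]=np.array(c["T"]); return c
def ray(c,u,v):
    d=np.array([(u-c["cx"])/c["f"],-(v-c["cy"])/c["f"],-1.0]); return c["T"][:3,:3]@d,c["T"][:3,3]
def onz(c,u,v,z=0):
    d,o=ray(c,u,v); return o+d*(z-o[2])/d[2]
def cloud(c):
    h,w=c["z_map"].shape; u,v=np.meshgrid(np.arange(w),np.arange(h)); z=c["z_map"]
    p=np.stack([(u-c["cx"])/c["f"]*z,-(v-c["cy"])/c["f"]*z,-z],-1)
    return p@c["T"][:3,:3].T+c["T"][:3,3]
E
python3 - <<'E'
from h import *
a=cam("top");b=cam("scene")
print({k:v for k,v in a.items() if k not in("pixels","z_map")},b["T"],r.tcp_to_grasp)
cv2.imwrite("pics/a.png",a["pixels"]);cv2.imwrite("pics/b.png",b["pixels"])
import pickle;pickle.dump((a,b),open("v.pkl","wb"))
print(monitor.read_state())
E
```

```text
pics
{'vfov': 57.34116063351524, 'cx': 271.1656286202263, 'cy': 203.63678108180167, 'T': array([[-0.01793856,  0.9944548 , -0.10362362,  0.39625185],
       [-0.99928403, -0.02128498, -0.03127891,  0.08258964],
       [-0.03331109,  0.10298833,  0.99412463,  1.02238652],
       [ 0.        ,  0.        ,  0.        ,  1.        ]]), 'f': np.float64(384.04085782829105)} [[-0.63640454 -0.66335397  0.39363786  0.92932926]
 [ 0.77132456 -0.54270767  0.33245574  0.46514592]
 [-0.00690555  0.51519889  0.85704283  1.07257526]
 [ 0.          0.          0.          1.        ]] 0.0187
{'time': 0.1, 'joint_positions': array([-1.24758898,  0.33281306, -0.06475699,  1.46080768,  0.02160329,
        1.34988006, -0.08847717]), 'joint_vel': array([-0.00054445, -0.00160548,  0.00126533, -0.00264966, -0.00092227,
        0.00012686,  0.00190599]), 'joint_torque': array([ 1.81909443e-03, -6.24540639e+01,  2.48279149e-02, -3.90718067e+01,
       -6.14891388e-02,  3.66915890e-02,  2.91687331e-05]), 'ee_pos': array([0.21170986, 0.58771183, 0.22185461]), 'eef_rot': array([ 1.71996334e-01,  9.85097403e-01, -6.00025244e-04, -8.62043519e-05]), 'ft_force': array([ 0.768978  , -0.24909172, -0.41337077]), 'torque': array([-0.02731021, -0.01579037, -0.0321613 ]), 'grip_force': 0.0, 'width': 0.08724680885616513}
```

View pics/a.png

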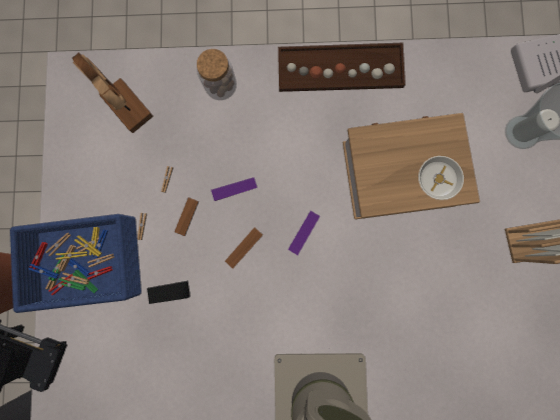

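View pics/b.png

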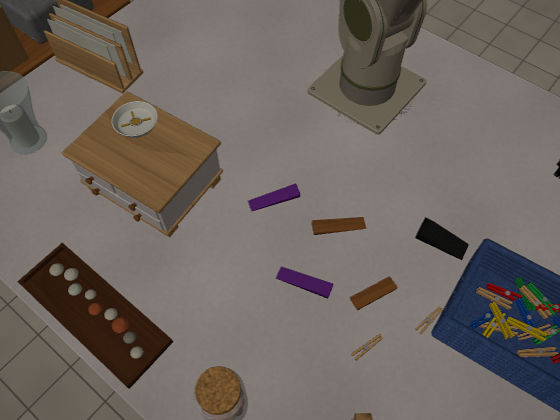

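The top view shows the chest with its drawers facing away from the robot (knobs at u 375–425, v≈120), so the short foot is near (352,130). The brown candidates are at (244,248) and (187,217). The purple look-alikes are at (234,189) and (304,232).

Run:
```python
from h import *
import pickle;a,b=pickle.load(open("v.pkl","rb"))
print(b.keys(),b['vfov'],b['cx'],b['cy'])
for n,c in(("top",a),("scene",b)):
    P=cloud(c);hsv=cv2.cvtColor(c["pixels"],cv2.COLOR_BGR2HSV)
    m=cv2.inRange(hsv,(4,90,40),(20,255,200))
    N,l,st,ce=cv2.connectedComponentsWithStats(m)
    for i in range(1,N):
        if 150<st[i,4]<2500:
            q=P[l==i]
            if abs(np.median(q[:,2]))>.03: continue
            w=np.array([onz(c,u,v,.006)[:2] for v,u in np.argwhere(l==i)]).astype(np.float32)
            (ctr,sz,an)=cv2.minAreaRect(w*1000)
            ax=np.linalg.svd(w-w.mean(0),full_matrices=False)[2][0]
            s=(q[:,:2]-w.mean(0))@ax
            print(n,ce[i].round(),st[i,4],"ctr",np.round(ctr,1),"size",np.round(sz,1),"ax",ax.round(3),"ang",np.degrees(np.arctan2(ax[1],ax[0])).round(1),
             "z by s",[(round(np.median(q[(s>=k)&(s<k+.02),2])*1000,1)) for k in np.arange(-.06,.06,.02) if ((s>=k)&(s<k+.02)).any()])
    # chest top
    m2=((P[...,2]>.138)&(P[...,2]<.158)&(P[...,0]>.3)&(P[...,1]<.1)).astype(np.uint8)
    N,l,st,ce=cv2.connectedComponentsWithStats(m2);
    for i in range(1,N):
        if st[i,4]>4000:
            cs=max(cv2.findContours((l==i).astype(np.uint8),0,2)[0],key=cv2.contourArea)[:,0]
            w=np.array([onz(c,u,v,.147)[:2] for u,v in cs]).astype(np.float32)
            R=cv2.minAreaRect(w*1000);print(n,"chest",R,cv2.boxPoints(R).round(),np.median(P[l==i][:,2]))
```

```text
dict_keys(['pixels', 'z_map', 'vfov', 'cx', 'cy', 'T', 'f']) 42.52461890198103 275.77379076948006 205.55413954801196
top [186. 216.] 405 ctr [473.5 343. ] size [29.2 98.8] ax [-0.928  0.373] ang 158.1 z by s [np.float64(9.1), np.float64(9.6), np.float64(9.6), np.float64(9.0), np.float64(9.6), np.float64(9.4)]
top [243. 247.] 480 ctr [387.8 190.3] size [ 28.8 117.1] ax [-0.74   0.672] ang 137.7 z by s [np.float64(14.0), np.float64(11.6), np.float64(9.5), np.float64(7.3), np.float64(4.0), np.float64(2.2)]
top chest ((570.7771606445312, -214.84414672851562), (211.2859649658203, 270.1584167480469), 6.28767728805542) [[ 451.  -92.]
 [ 481. -361.]
 [ 691. -338.]
 [ 661.  -69.]] 0.14619874205850658
scene [338. 225.] 690 ctr [387.8 191.8] size [ 36.6 118.3] ax [ 0.711 -0.703] ang -44.7 z by s [np.float64(3.4), np.float64(5.3), np.float64(7.7), np.float64(9.7), np.float64(12.0), np.float64(14.2)]
scene [373. 293.] 668 ctr [473.7 345.2] size [ 30.8 101.4] ax [ 0.928 -0.372] ang -21.8 z by s [np.float64(9.9), np.float64(10.0), np.float64(10.1), np.float64(10.0), np.float64(10.0), np.float64(9.3)]
scene chest ((574.7449951171875, -209.76438903808594), (213.4467315673828, 272.6897277832031), 6.34232234954834) [[ 454.  -86.]
 [ 484. -357.]
 [ 696. -333.]
 [ 666.  -62.]] 0.14594522596575893
```

```bash
python3 -m crank '{"steps":[[[0.45,-0.97,0],[0,0,-0.5]],[[0.45,-0.97,0],[0,0,-0.5]],[[0.45,-0.97,0],[0,0,-0.5]],[[0.45,-0.97,0],[0,0,-0.5]],[[0.45,-0.97,0],[0,0,-0.5]],[[0.45,-0.97,0],[0,0,-0.5]],[[0.45,-0.97,0],[0,0,-0.5]],[[0.45,-0.97,0],[0,0,-0.5]],[[0.45,-0.97,0],[0,0,-0.5]],[[0.45,-0.97,0],[0,0,0]]]}' 60
python3 -m crank '{"steps":[[[0.45,-0.97,-0.5],[0,0,0]],[[0.45,-0.97,-0.5],[0,0,0]],[[0.45,-0.97,-0.5],[0,0,0]],[[0.45,-0.97,-0.5],[0,0,0]],[[0.45,-0.97,-0.5],[0,0,0]],[[0.45,-0.97,-0.5],[0,0,0]],[[0.45,-0.97,-0.5],[0,0,0]],[[0,0,0],[0,0,0]],[[0,0,0],[0,0,0]]]}'
python3 - <<'E'
from h import *
c=cam("wrist");cv2.imwrite("pics/c.png",c["pixels"]);s=monitor.read_state();print(s["ee_pos"],s["eef_rot"],s["joint_positions"])
E
```

```text
time: 0.93
ee_pos: [0.3245, 0.3441, 0.2223]
eef_rot: [0.362, 0.932, -0.0, -0.0]
ft_force: [0.7, -0.3, -0.1]
width: 0.06
grip_force: 0.0
time: 1.68
ee_pos: [0.4029, 0.1744, 0.1344]
eef_rot: [0.362, 0.932, -0.001, -0.0]
ft_force: [-0.1, 0.6, -0.7]
width: 0.0598
grip_force: 0.0
[0.40287583 0.17580398 0.13498484] [ 3.61295726e-01  9.32451254e-01 -8.31081089e-05 -2.23162748e-04] [-0.8236051  -0.01699714  0.30798598  2.05202951  0.00549446  1.1061779
  0.31335718]
```

View pics/c.png

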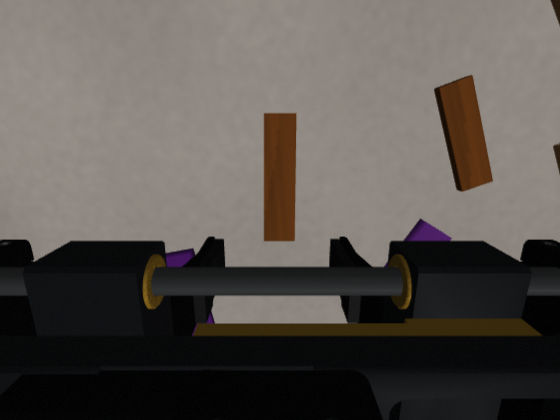

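The wrist view shows the wedge (u 264–296, v 113–241) centred and aligned between the fingers. I'll descend and grip.

```bash
python3 -m crank '{"steps":[[[0,0.04,-0.8],[0,0,0]],[[0,0,-0.8],[0,0,0]],[[0,0,-0.8],[0,0,0]],[[0,0,-0.8],[0,0,0]],[[0,0,-0.8],[0,0,0]],[[0,0,-0.6],[0,0,0]],[[0,0,-0.3],[0,0,0]],[[0,0,-0.25],[0,0,0]],[[0,0,0],[0,0,0]],[[0,0,0],[0,0,0]]]}' 60
python3 -m crank '{"steps":[[[0,0,0],[0,0,0]],[[0,0,0],[0,0,0]],[[0,0,0],[0,0,0]],[[0,0,0],[0,0,0]],[[0,0,0],[0,0,0]],[[0,0,0],[0,0,0]],[[0,0,0],[0,0,0]],[[0,0,0],[0,0,0]]]}' 20 15
```

```text
time: 2.57
ee_pos: [0.4033, 0.1773, 0.0068]
eef_rot: [0.361, 0.933, 0.0, 0.0]
ft_force: [-0.3, 0.2, -0.5]
width: 0.0597
grip_force: 0.0
time: 3.23
ee_pos: [0.4032, 0.1768, 0.0065]
eef_rot: [0.361, 0.933, 0.0, 0.0]
ft_force: [0.4, -1.0, 3.9]
width: 0.0294
grip_force: 15.0
```

```bash
python3 -m crank '{"steps":[[[0,0,0],[0,0,0]],[[0,0,0],[0,0,0]],[[0,0,-0.08],[0,0,0]],[[0,0,-0.08],[0,0,0]],[[0,0,0],[0,0,0]],[[0,0,0],[0,0,0]]]}' 45 15
python3 -m crank '{"steps":[[[0,0,0],[0,0,0]],[[0,0,0],[0,0,0]],[[0,0,0],[0,0,0]],[[0,0,0],[0,0,0]],[[0,0,0],[0,0,0]],[[0,0,0],[0,0,0]],[[0,0,0],[0,0,0]]]}' 20 15
python3 -m crank '{"steps":[[[0,0,0.5],[0,0,0]],[[0,0,0.8],[0,0,0]],[[0,0,0.7],[0,0,0]],[[0,0,0],[0,0,0]]]}'
```

```text
time: 3.73
ee_pos: [0.4029, 0.1767, 0.0021]
eef_rot: [0.361, 0.933, -0.0, -0.0]
ft_force: [0.5, 0.6, -0.7]
width: 0.0446
grip_force: 0.0
time: 4.32
ee_pos: [0.4031, 0.1768, 0.0024]
eef_rot: [0.361, 0.933, 0.0, 0.0]
ft_force: [0.4, -0.6, 0.3]
width: 0.0298
grip_force: 15.2
time: 4.65
ee_pos: [0.4047, 0.1777, 0.0551]
eef_rot: [0.361, 0.933, 0.002, 0.001]
ft_force: [1.0, 0.5, -0.0]
width: 0.0299
grip_force: 15.2
```

```bash
python3 -m crank '{"steps":[[[0.5,-0.2,0],[0,0,1]],[[0.5,-0.2,0],[0,0,1]],[[0.5,-0.2,0],[0,0,1]],[[0.5,-0.2,0],[0,0,1]],[[0.5,-0.2,0],[0,0,1]],[[0.5,-0.2,0],[0,0,1]],[[0.5,-0.2,0],[0,0,1]],[[0.5,-0.2,0],[0,0,1]],[[0.5,-0.2,0],[0,0,1]]]}'
python3 -m crank '{"steps":[[[0.5,-0.2,0],[0,0,1]],[[0.5,-0.2,0],[0,0,1]],[[0.5,-0.2,0],[0,0,1]],[[0.5,-0.2,0],[0,0,1]],[[0.5,-0.2,0],[0,0,1]],[[0.5,-0.2,0],[0,0,1]],[[0.5,-0.2,0],[0,0,1]],[[0.5,-0.2,0],[0,0,1]],[[0.5,-0.2,0],[0,0,1]],[[0,0,0],[0,0,0]]]}'
python3 -m crank '{"steps":[[[0,0,-0.6],[0,0,0]],[[0,0,-0.6],[0,0,0]],[[0,0,-0.5],[0,0,0]],[[0,0,-0.2],[0,0,0]],[[0,0,-0.1],[0,0,0]],[[0,0,0],[0,0,0]],[[0,0,0],[0,0,0]]]}'
```

```text
time: 5.4
ee_pos: [0.5158, 0.1314, 0.0515]
eef_rot: [-0.026, 1.0, -0.0, -0.0]
ft_force: [-0.6, 0.7, -0.2]
width: 0.0295
grip_force: 15.2
time: 6.23
ee_pos: [0.6295, 0.085, 0.0514]
eef_rot: [-0.405, 0.914, -0.0, -0.0]
ft_force: [0.2, 0.4, -0.3]
width: 0.0294
grip_force: 15.2
time: 6.82
ee_pos: [0.628, 0.087, 0.0024]
eef_rot: [-0.404, 0.915, 0.0, 0.0]
ft_force: [0.5, -0.3, -0.4]
width: 0.03
grip_force: 15.0
```

```bash
python3 -m crank '{"steps":[[[0,0,0],[0,0,0]],[[0,0,0],[0,0,0]],[[0,0,0],[0,0,0]],[[0,0,0.8],[0,0,0]],[[0,0,0.8],[0,0,0]],[[0,0,0.4],[0,0,-1]],[[0,0,0],[0,0,-1]],[[0,0,0],[0,0,-1]],[[0,0,0],[0,0,-1]],[[0,0,0],[0,0,-1]]]}' 60
python3 -m crank '{"steps":[[[0,0,0],[0,0,-1]],[[0,0,0],[0,0,-1]],[[0,0,0],[0,0,-1]],[[0,0,0],[0,0,-1]],[[0,0,0],[0,0,-1]],[[0,0,0],[0,0,-1]],[[0,0,0],[0,0,-1]],[[0,0,0],[0,0,-1]],[[0,0,0],[0,0,-1]],[[0,0,0],[0,0,-1]]]}'
python3 -m crank '{"steps":[[[0,0,0],[0,0,-1]],[[0,0,0],[0,0,-1]],[[0,0,0],[0,0,-1]],[[0,0,0],[0,0,-1]],[[0,0,0],[0,0,-1]],[[0,0,0],[0,0,-1]],[[0,0,0],[0,0,-1]],[[0,0,0],[0,0,-1]],[[0,0,0],[0,0,-1]],[[0,0,0],[0,0,-1]]]}'
python3 -m crank '{"steps":[[[0,0,0.5],[0,0,-1]],[[0,0,0.5],[0,0,-1]],[[0,0,0.5],[0,0,-1]],[[0,0,0.5],[0,0,-1]],[[0,0,0],[0,0,-1]],[[0,0,0],[0,0,-1]],[[0,0,0],[0,0,-1]],[[0,0,0],[0,0,-1]],[[0,0,0],[0,0,-1]],[[0,0,0],[0,0,-1]]]}'
python3 -m crank '{"steps":[[[0,0,0],[0,0,-1]],[[0,0,0],[0,0,0]],[[0,0,0],[0,0,0]]]}'
python3 - <<'E'
from h import *
c=cam("wrist");cv2.imwrite("pics/d.png",c["pixels"]);s=monitor.read_state();print(s["ee_pos"],s["eef_rot"],s["joint_positions"])
E
```

```text
time: 7.65
ee_pos: [0.6281, 0.0868, 0.0525]
eef_rot: [-0.194, 0.981, 0.0, 0.0]
ft_force: [-0.0, -0.3, -0.2]
width: 0.0596
grip_force: 0.0
time: 8.48
ee_pos: [0.6281, 0.0869, 0.0524]
eef_rot: [0.238, 0.971, 0.0, 0.0]
ft_force: [-1.0, 0.2, -1.0]
width: 0.0599
grip_force: 0.0
time: 9.32
ee_pos: [0.6281, 0.0869, 0.0524]
eef_rot: [0.626, 0.78, 0.0, -0.0]
ft_force: [0.5, 1.1, 0.2]
width: 0.0602
grip_force: 0.0
time: 10.15
ee_pos: [0.6281, 0.087, 0.1024]
eef_rot: [0.897, 0.442, 0.0, -0.0]
ft_force: [-0.2, -0.3, 0.6]
width: 0.06
grip_force: 0.0
time: 10.4
ee_pos: [0.628, 0.0869, 0.1023]
eef_rot: [0.914, 0.406, -0.0, 0.0]
ft_force: [0.4, 0.4, 0.4]
width: 0.0595
grip_force: 0.0
[0.62809725 0.0868923  0.1023306 ] [9.14009832e-01 4.05692027e-01 4.39959906e-05 7.02171489e-05] [-0.83786627  0.57321237  0.86088689  1.61332556 -0.46272201  1.17123773
 -0.60747975]
```

View pics/d.png

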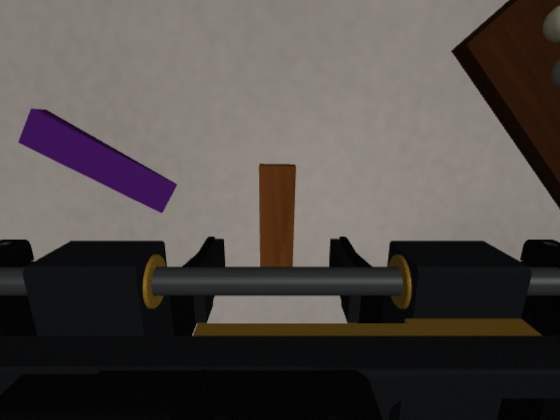

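```bash
python3 -m crank '{"steps":[[[0,0,-0.8],[0,0,0]],[[0,0,-0.8],[0,0,0]],[[0,0,-0.8],[0,0,0]],[[0,0,-0.8],[0,0,0]],[[0,0,-0.5],[0,0,0]],[[0,0,-0.2],[0,0,0]],[[0,0,-0.1],[0,0,0]],[[0,0,0],[0,0,0]],[[0,0,0],[0,0,0]]]}'
python3 -m crank '{"steps":[[[0,0,0],[0,0,0]],[[0,0,0],[0,0,0]],[[0,0,0],[0,0,0]],[[0,0,0],[0,0,0]],[[0,0,0],[0,0,0]],[[0,0,0],[0,0,0]],[[0,0,0],[0,0,0]],[[0,0,0],[0,0,0]]]}' 20 15
python3 -m crank '{"steps":[[[0,0,0.5],[0,0,0]],[[0,-0.25,0],[0,0,1]],[[0,-0.25,0],[0,0,1]],[[0,-0.25,0],[0,0,1]],[[0,-0.25,0],[0,0,1]],[[0,-0.25,0],[0,0,1]],[[0,-0.25,0],[0,0,1]],[[0,-0.25,0],[0,0,1]],[[0,-0.25,0],[0,0,1]],[[0,-0.25,0],[0,0,1]]]}'
python3 -m crank '{"steps":[[[-0.04,-0.25,0],[0,0,0.7]],[[0,0,0],[0,0,0]],[[0,0,-0.3],[0,0,0]],[[0,0,-0.2],[0,0,0]],[[0,0,0],[0,0,0]],[[0,0,0],[0,0,0]]]}'
python3 -m crank '{"steps":[[[0,0,0],[0,0,0]],[[0,0,0],[0,0,0]],[[0,0,0],[0,0,0]],[[0,0,0.8],[0,0,0]],[[0,0,0.9],[0,0,0]],[[0,1,0.9],[0,0,0]],[[0,1,0.9],[0,0,0]],[[0,1,0.5],[0,0,0]],[[0,0.2,0],[0,0,0]],[[0,0,0],[0,0,0]]]}' 60
python3 - <<'E'
from h import *
import pickle
a=cam("top");b=cam("scene");c=cam("wrist");pickle.dump((a,b,c),open("v2.pkl","wb"))
cv2.imwrite("pics/e.png",np.hstack([cv2.resize(b["pixels"][60:280,40:320],(700,550))]));cv2.imwrite("pics/f.png",c["pixels"])
E
```

```text
time: 11.2
ee_pos: [0.6287, 0.0868, 0.0033]
eef_rot: [0.915, 0.404, 0.001, 0.0]
ft_force: [-0.3, 1.2, -0.2]
width: 0.0601
grip_force: 0.0
time: 11.87
ee_pos: [0.6281, 0.0868, 0.0024]
eef_rot: [0.915, 0.404, 0.0, 0.0]
ft_force: [0.2, -0.2, 1.7]
width: 0.0298
grip_force: 15.0
time: 12.7
ee_pos: [0.6283, 0.03, 0.0157]
eef_rot: [0.689, 0.725, 0.0, 0.0]
ft_force: [-0.2, -0.2, -1.6]
width: 0.03
grip_force: 15.0
time: 13.2
ee_pos: [0.6267, 0.0249, 0.0017]
eef_rot: [0.668, 0.744, -0.0, -0.0]
ft_force: [-0.1, 0.9, 0.0]
width: 0.0302
grip_force: 15.0
time: 14.03
ee_pos: [0.6273, 0.1074, 0.1029]
eef_rot: [0.666, 0.746, 0.001, -0.0]
ft_force: [0.3, -0.3, -1.1]
width: 0.0601
grip_force: 0.0
```

View pics/e.png

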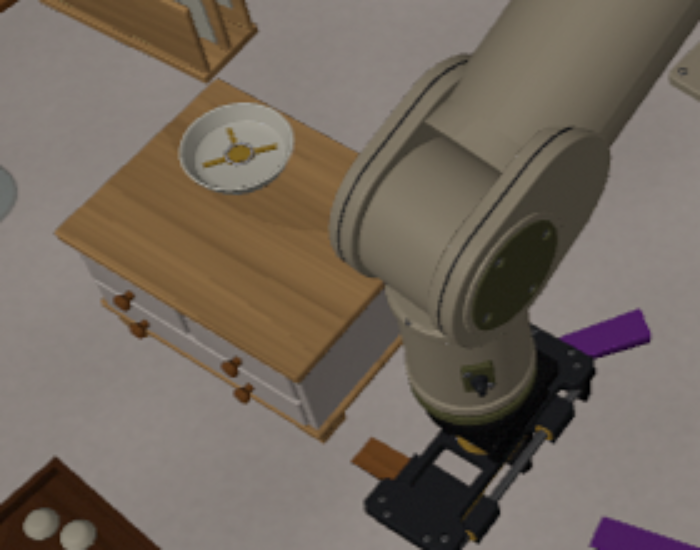

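View pics/f.png

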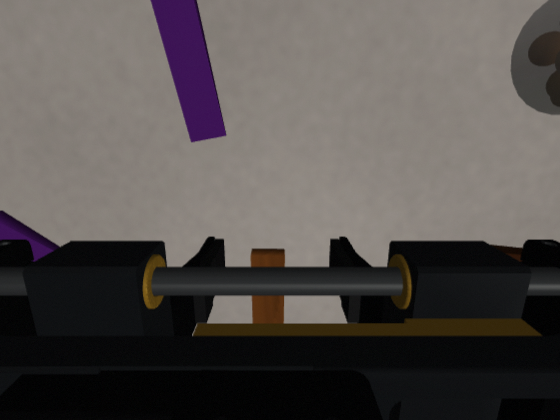

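The scene crop shows the wedge's thin end at crop (352–370, 440–462), facing the short foot's corner at about (322–345, 412–440). The wrist view shows the thick end at (268,250). I'll measure the alignment.

Run:
```python
from h import *
import pickle;a,b,c=pickle.load(open("v2.pkl","rb"))
g=lambda u,v,z:onz(b,40+u/2.5,60+v/2.5,z)[:2]
y=np.radians(6.3);R=np.array([[np.cos(y),-np.sin(y)],[np.sin(y),np.cos(y)]]);C=np.array([.5728,-.2123])
for n,p,z in(("tip1",(372,438),.002),("tip2",(352,462),.002),("footcorner",(322,440),.005),("foot2",(345,413),.005),("top",(301,380),.147),("topB",(385,283),.147)):
    w=g(*p,z);print(n,w.round(4),"chest",((w-C)@R).round(4))
cv2.imwrite("pics/g.png",cv2.resize(b["pixels"][200:260,140:220],(800,600),interpolation=cv2.INTER_CUBIC))
```

```text
tip1 [ 0.621  -0.0518] chest [0.0656 0.1543]
tip2 [ 0.6496 -0.0487] chest [0.0943 0.1542]
footcorner [ 0.6517 -0.0836] chest [0.0926 0.1193]
foot2 [ 0.619  -0.0872] chest [0.0597 0.1193]
top [ 0.6612 -0.0621] chest [0.1043 0.1396]
topB [ 0.5513 -0.0754] chest [-0.0063  0.1384]
```

View pics/g.png

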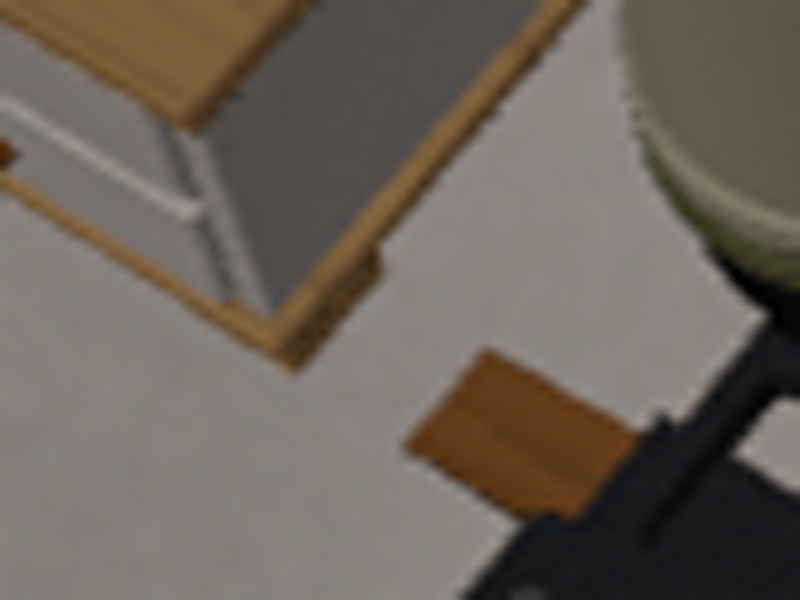

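```bash
python3 -m crank '{"steps":[[[-0.33,-0.47,-0.5],[0,0,0]],[[0,0,-0.5],[0,0,0]],[[0,0,-0.5],[0,0,0]],[[0,0,-0.5],[0,0,0]],[[0,0,-0.5],[0,0,0]],[[0,0,-0.5],[0,0,0]],[[0,0,-0.5],[0,0,0]],[[0,0,-0.45],[0,0,0]],[[0,0,0],[0,0,0]],[[0,0,0],[0,0,0]]]}' 8 20
python3 -m crank '{"steps":[[[0.02,-0.2,0],[0,0,0]],[[0.02,-0.2,0],[0,0,0]],[[0.02,-0.2,0],[0,0,0]],[[0.02,-0.2,0],[0,0,0]],[[0.02,-0.2,0],[0,0,0]],[[0.03,-0.2,0],[0,0,0]],[[0,0,0],[0,0,0]],[[0,0,0],[0,0,0]]]}'
python3 - <<'E'
from h import *
import pickle
b=cam("scene");cv2.imwrite("pics/i.png",cv2.resize(b["pixels"][190:270,140:247],(800,600),interpolation=cv2.INTER_CUBIC))
E
```

```text
time: 15.02
ee_pos: [0.6187, 0.0924, 0.0028]
eef_rot: [0.668, 0.744, -0.0, -0.0]
ft_force: [0.3, 0.0, 1.3]
width: 0.0096
grip_force: 0.0
time: 15.68
ee_pos: [0.6221, 0.062, 0.0036]
eef_rot: [0.668, 0.744, 0.0, 0.0]
ft_force: [-1.1, -0.0, -0.9]
width: 0.0082
grip_force: 0.0
```

View pics/i.png

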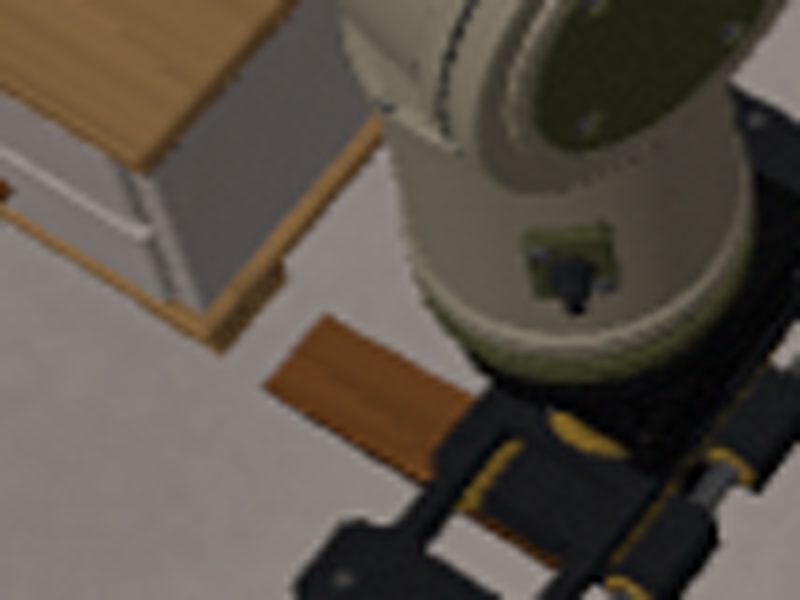

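The wedge slides straight, and its tip at (265–325, 320–385) is still clear of the foot at (220,350). I'll carry on, more slowly.

```bash
python3 -m crank '{"steps":[[[0.01,-0.1,0],[0,0,0]],[[0.01,-0.1,0],[0,0,0]],[[0.01,-0.1,0],[0,0,0]],[[0.01,-0.1,0],[0,0,0]],[[0.02,-0.1,0],[0,0,0]],[[0.01,-0.1,0],[0,0,0]],[[0.01,-0.1,0],[0,0,0]],[[0.01,-0.1,0],[0,0,0]]]}'
python3 -m crank '{"steps":[[[0.01,-0.06,0],[0,0,0]],[[0.01,-0.06,0],[0,0,0]],[[0,-0.06,0],[0,0,0]],[[0.01,-0.06,0],[0,0,0]],[[0,0,0],[0,0,0]]]}'
python3 -m crank '{"steps":[[[0.01,-0.05,0],[0,0,0]],[[0,-0.05,0],[0,0,0]],[[0.01,-0.05,0],[0,0,0]],[[0,0,0],[0,0,0]]]}'
python3 -m crank '{"steps":[[[0.01,-0.04,0],[0,0,0]],[[0,-0.04,0],[0,0,0]],[[0,0,0],[0,0,0]]]}'
```

```text
time: 16.4
ee_pos: [0.6244, 0.0422, 0.0036]
eef_rot: [0.668, 0.744, 0.0, 0.0]
ft_force: [0.3, 0.5, 0.5]
width: 0.0078
grip_force: 0.1
time: 16.82
ee_pos: [0.6251, 0.0361, 0.0036]
eef_rot: [0.668, 0.744, 0.0, 0.0]
ft_force: [-0.9, -0.3, -0.2]
width: 0.0081
grip_force: 0.0
time: 17.15
ee_pos: [0.6256, 0.0324, 0.0036]
eef_rot: [0.668, 0.744, 0.0, 0.0]
ft_force: [0.1, 0.3, -0.5]
width: 0.0082
grip_force: 0.0
time: 17.4
ee_pos: [0.6259, 0.0305, 0.0036]
eef_rot: [0.668, 0.744, 0.0, 0.0]
ft_force: [0.2, -0.1, -0.2]
width: 0.0082
grip_force: 0.0
```

```bash
python3 -m crank '{"steps":[[[0.01,-0.03,0],[0,0,0]],[[0,-0.03,0],[0,0,0]],[[0,-0.03,0],[0,0,0]],[[0,0,0],[0,0,0]]]}' | sed -n '2p;4p'
python3 -m crank '{"steps":[[[0.01,-0.03,0],[0,0,0]],[[0,-0.03,0],[0,0,0]],[[0,-0.03,0],[0,0,0]],[[0,0,0],[0,0,0]]]}' | sed -n '2p;4p'
```

```text
ee_pos: [0.6261, 0.0283, 0.0036]
ft_force: [-0.8, 0.3, 0.6]
ee_pos: [0.6263, 0.026, 0.0036]
ft_force: [0.3, -0.4, -1.3]
```

```bash
python3 -m crank '{"steps":[[[0.01,-0.03,0],[0,0,0]],[[0,-0.03,0],[0,0,0]],[[0,-0.03,0],[0,0,0]],[[0,0,0],[0,0,0]]]}' | sed -n '2p;4p'
```

```text
ee_pos: [0.6266, 0.0238, 0.0036]
ft_force: [-0.1, -0.2, -0.8]
```

```bash
python3 -m crank '{"steps":[[[0.01,-0.03,0],[0,0,0]],[[0,-0.03,0],[0,0,0]],[[0,-0.03,0],[0,0,0]],[[0,0,0],[0,0,0]]]}' | sed -n '2p;4p'
```

```text
ee_pos: [0.6268, 0.0215, 0.0036]
ft_force: [-0.0, -0.1, -0.3]
```

```bash
python3 -m crank '{"steps":[[[0.01,-0.03,0],[0,0,0]],[[0,-0.03,0],[0,0,0]],[[0,-0.03,0],[0,0,0]],[[0,0,0],[0,0,0]]]}' | sed -n '2p;4p'
```

```text
ee_pos: [0.6271, 0.0193, 0.0036]
ft_force: [0.0, 0.4, -0.0]
```

```bash
python3 -m crank '{"steps":[[[0.01,-0.03,0],[0,0,0]],[[0,-0.03,0],[0,0,0]],[[0,-0.03,0],[0,0,0]],[[0,0,0],[0,0,0]]]}' | sed -n '2p;4p'
```

```text
ee_pos: [0.6273, 0.017, 0.0036]
ft_force: [-0.2, 1.5, -0.0]
```

```bash
python3 -m crank '{"steps":[[[0.01,-0.03,0],[0,0,0]],[[0,-0.03,0],[0,0,0]],[[0,-0.03,0],[0,0,0]],[[0,0,0],[0,0,0]]]}' | sed -n '2p;4p'
```

```text
ee_pos: [0.6276, 0.0148, 0.0036]
ft_force: [0.1, 0.1, 0.3]
```

```bash
python3 -m crank '{"steps":[[[0.01,-0.03,0],[0,0,0]],[[0,-0.03,0],[0,0,0]],[[0,-0.03,0],[0,0,0]],[[0,0,0],[0,0,0]]]}' | sed -n '2p;4p'
```

```text
ee_pos: [0.6278, 0.0125, 0.0036]
ft_force: [0.6, -0.4, -0.0]
```

```bash
python3 -m crank '{"steps":[[[0.01,-0.03,0],[0,0,0]],[[0,-0.03,0],[0,0,0]],[[0,-0.03,0],[0,0,0]],[[0,0,0],[0,0,0]]]}' | sed -n '2p;4p'
```

```text
ee_pos: [0.6281, 0.0103, 0.0036]
ft_force: [-0.1, 0.7, 0.5]
```

```bash
python3 -m crank '{"steps":[[[0.01,-0.03,0],[0,0,0]],[[0,-0.03,0],[0,0,0]],[[0,0,0],[0,0,0]]]}' | sed -n '2p;4p'
```

```text
ee_pos: [0.6284, 0.0088, 0.0036]
ft_force: [0.5, -0.4, 0.1]
```

```bash
python3 -m crank '{"steps":[[[0.01,-0.03,0],[0,0,0]],[[0,-0.03,0],[0,0,0]],[[0,-0.03,0],[0,0,0]],[[0,0,0],[0,0,0]]]}' | sed -n '2p;4p'
```

```text
ee_pos: [0.6286, 0.0065, 0.0036]
ft_force: [-0.4, 0.5, 0.0]
```

```bash
python3 -m crank '{"steps":[[[0.01,-0.03,0],[0,0,0]],[[0,-0.03,0],[0,0,0]],[[0,-0.03,0],[0,0,0]],[[0,0,0],[0,0,0]]]}' | sed -n '2p;4p'
```

```text
ee_pos: [0.6288, 0.0043, 0.0036]
ft_force: [-0.2, -0.2, -0.5]
```

```bash
python3 -m crank '{"steps":[[[0.01,-0.03,0],[0,0,0]],[[0,-0.03,0],[0,0,0]],[[0,0,0],[0,0,0]]]}' | sed -n '2p;4p'
```

```text
ee_pos: [0.6291, 0.0028, 0.0036]
ft_force: [-0.6, 0.6, 0.6]
```

Run:
```python
from h import *
b=cam("scene");cv2.imwrite("pics/j.png",cv2.resize(b["pixels"][190:270,140:247],(800,600),interpolation=cv2.INTER_CUBIC))
```

```text
(no output)
```

View pics/j.png

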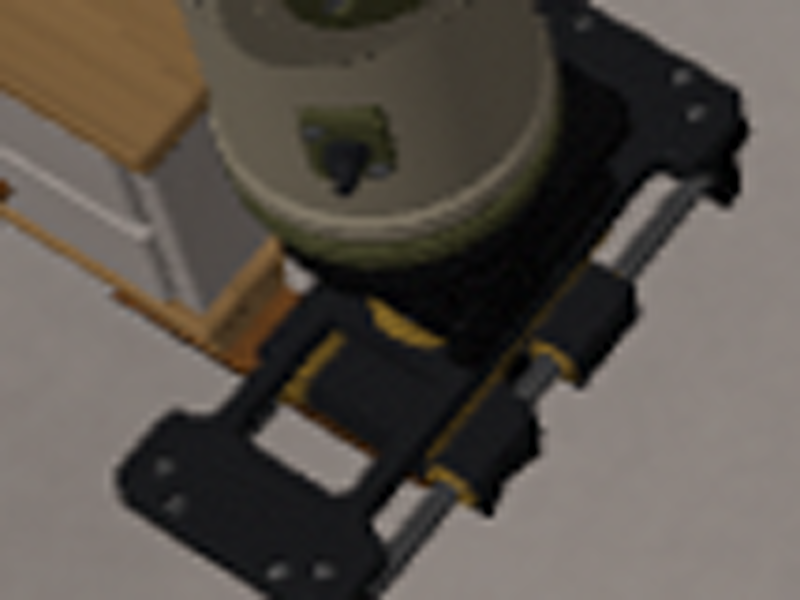

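The wedge is under the foot and running straight. Its tip corner shows at crop (115,295) on the drawer side, so I'll check its sideways position.

Run:
```python
from h import *
b=cam("scene")
y=np.radians(6.3);R=np.array([[np.cos(y),-np.sin(y)],[np.sin(y),np.cos(y)]]);C=np.array([.5728,-.2123])
for n,u,v,z in(("tipcorner",115,297,.002),("edge near foot",245,368,.006),("footcorner",205,348,.007)):
    w=onz(b,140+u/7.477,190+v/7.5,z)[:2];print(n,w,((w-C)@R).round(4))
```

```text
tipcorner [ 0.65864675 -0.12025191] [0.0954 0.0821]
edge near foot [ 0.65181769 -0.07068651] [0.0941 0.1321]
footcorner [ 0.65490783 -0.08419886] [0.0957 0.1183]
```

```bash
python3 -m crank '{"steps":[[[0,-0.03,0],[0,0,0]],[[0,-0.03,0],[0,0,0]],[[0,0,0],[0,0,0]]]}' | sed -n '2p;4p'
```

```text
ee_pos: [0.6291, 0.0014, 0.0036]
ft_force: [0.7, -0.0, -0.7]
```

```bash
python3 -m crank '{"steps":[[[0.01,-0.03,0],[0,0,0]],[[0,-0.03,0],[0,0,0]],[[0,-0.03,0],[0,0,0]],[[0,0,0],[0,0,0]]]}' | sed -n '2p;4p'
```

```text
ee_pos: [0.6293, -0.001, 0.0036]
ft_force: [0.3, 0.1, 0.2]
```

```bash
python3 -m crank '{"steps":[[[0.01,-0.03,0],[0,0,0]],[[0,-0.03,0],[0,0,0]],[[0,-0.03,0],[0,0,0]],[[0,0,0],[0,0,0]]]}' | sed -n '2p;4p'
```

```text
ee_pos: [0.6296, -0.0023, 0.0036]
ft_force: [-0.4, 3.5, 0.5]
```

```bash
python3 -m crank '{"steps":[[[0.01,-0.03,0],[0,0,0]],[[0,-0.03,0],[0,0,0]],[[0,0,0],[0,0,0]]]}' | sed -n '2p;4p'
```

```text
ee_pos: [0.6298, -0.0029, 0.0036]
ft_force: [-1.5, 6.7, 2.1]
```

```bash
python3 -m crank '{"steps":[[[0,-0.02,0],[0,0,0]],[[0,0,0],[0,0,0]],[[0,0,0],[0,0,0]],[[0,0,0],[0,0,0]]]}' | sed -n '2p;4p'; python3 -m crank '{"steps":[[[0,0,0],[0,0,0]],[[0,0,0],[0,0,0]]]}' | sed -n '2p;4p'
```

```text
ee_pos: [0.6298, -0.003, 0.0036]
ft_force: [-0.8, 7.6, 0.8]
ee_pos: [0.6298, -0.003, 0.0036]
ft_force: [-0.9, 7.2, 1.3]
```

```bash
python3 -m crank '{"steps":[[[0,-0.02,0],[0,0,0]],[[0,0,0],[0,0,0]],[[0,0,0],[0,0,0]],[[0,0,0],[0,0,0]],[[0,0,0],[0,0,0]]]}' | sed -n '2p;4p'
```

```text
ee_pos: [0.6298, -0.0032, 0.0036]
ft_force: [-0.3, 7.5, 2.0]
```

```bash
python3 -m crank '{"steps":[[[0,-0.02,0],[0,0,0]],[[0,0,0],[0,0,0]],[[0,0,0],[0,0,0]],[[0,0,0],[0,0,0]],[[0,0,0],[0,0,0]]]}' | sed -n '2p;4p'
python3 -m crank '{"steps":[[[0,0.1,0],[0,0,0]],[[0,0.2,0],[0,0,0]],[[-0.05,0.5,0],[0,0,0]],[[-0.05,0.8,0],[0,0,0]],[[-0.05,1,0],[0,0,0]],[[-0.1,1,0.5],[0,0,0]],[[-0.1,1,1],[0,0,0]],[[-0.1,1,1],[0,0,0]],[[-0.1,1,1],[0,0,0]],[[0,0,0],[0,0,0]]]}'
python3 -m crank '{"steps":[[[0,1,0.5],[0,0,0]],[[0,1,0.5],[0,0,0]],[[0,1,0.5],[0,0,0]],[[0,1,0.5],[0,0,0]],[[0,0,0],[0,0,0]],[[0,0,0],[0,0,0]],[[0,0,0],[0,0,0]]]}'
python3 - <<'E'
from h import *
b=cam("scene");cv2.imwrite("pics/k.png",cv2.resize(b["pixels"][170:270,130:263],(800,600),interpolation=cv2.INTER_CUBIC))
E
```

```text
ee_pos: [0.6298, -0.0033, 0.0036]
ft_force: [-0.5, 8.8, 2.1]
time: 25.0
ee_pos: [0.6175, 0.1671, 0.0958]
eef_rot: [0.665, 0.747, 0.004, 0.0]
ft_force: [0.7, 1.4, 0.4]
width: 0.008
grip_force: 0.0
time: 25.58
ee_pos: [0.6159, 0.2585, 0.1406]
eef_rot: [0.668, 0.744, -0.0, 0.0]
ft_force: [-0.8, -0.5, -0.4]
width: 0.008
grip_force: 0.0
```

View pics/k.png

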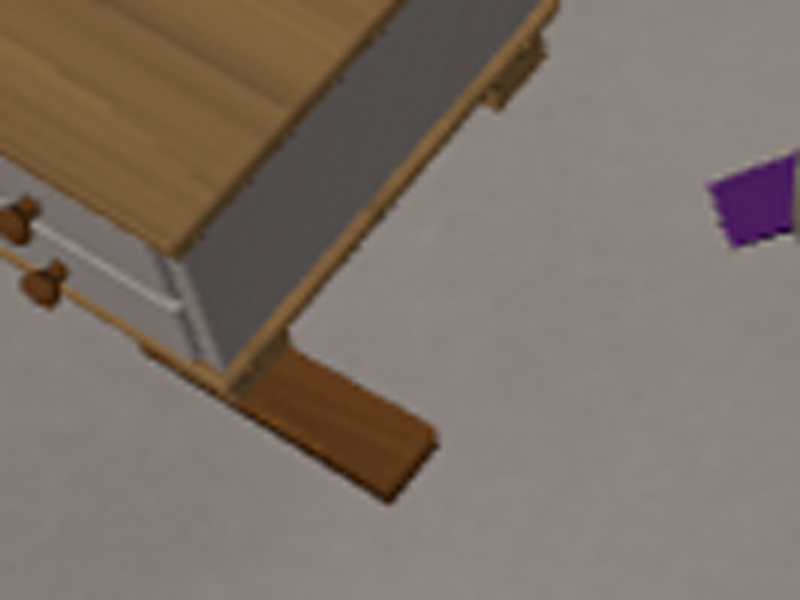

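The picture shows the wedge under the short foot, from its tip at (145,345) to its thick end at (410,470). It is aligned across the chest and the arm is clear, so I'm handing in.

```bash
python3 -c "
from bench import ticket
print(ticket.close_job())"
```

```text
the job is handed in; nothing more can be done
None
```

I pushed the wedge thin end first under the chest's short foot to about 8.8 N, backed the arm clear and handed the job in at about 26 s; the last picture shows the wedge in place, but the system gave no verdict on the result.

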